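Unlock the sample box with its wing key

ROBOT

A 6-joint arm with a two-finger parallel gripper is mounted at the origin on the work surface; the furniture and walls round the work are solid. World frame = base frame: x ahead of the robot, y to its left, z up, the work surface at z = 0. Lengths are in m, angles in rad, forces in N, time in s.
With the tool pointing down it reaches from about 0.425 to 0.95 m from the base axis. Payload 3.5 kg.
Tool frame: the origin (TCP) lies at the very end of the fingers, on their centre line; the grasp point (between the pads) lies 19 mm behind it; z points along the fingers, y is the line along which they close (so a half turn about z gives the same grasp; the last joint's range is limited). The gripper opens to 85 mm and grips with 20 to 120 N. Pads are 22 mm wide; open, the fingers measure 114 mm over their backs; the gripper's body (76 mm by 85 mm) begins 54 mm behind the grasp point. The pads swing forward as they close: fully open they stand 13 mm farther back than shut.
Start: joints at [-1.457, 0.286, 1.577, -0, 1.279, -0.15], TCP at [0.176, -0.652, 0.231] pointing down, gripper open.
Joint ranges: [-2.77, 2.77], [-0.9, 2.22], [0.21, 2.48], [-1.53, 4.67], [0.24, 2.81], [-2.84, 2.84]. Speed limits (rad/s): [2.79, 2.79, 3.14, 3.14, 3.14, 3.14].

INTERFACE

Orientations are given as a unit quaternion [x, y, z, w].
In Python, from plant import ctrl, optics, sign_off gives the robot as it stands.
- The arm moves only by the shell command python3 -m creep 'ROWS' [FORCE]. ROWS is JSON, a list of rows, each an object of numbers: "x", "y", "z": the shift along the tool's x, y, z in mm; "rx", "ry", "rz": the turn, a rotation vector about the tool's x, y, z in degrees; "grip": the opening, from 0 (shut) to 1 (fully open). In form: [{"x": .., "y": .., "z": .., "rx": .., "ry": .., "rz": .., "grip": ..}, ...]. A call has exactly 10 rows; each row shifts and turns the commanded pose from where the row before left it, along the tool's axes as they then stand; what a row does not reach is not made up. A row lasts 1/12 s, in which the tool goes at most 41.7 mm and 7.16 degrees, less where a joint would pass 70% of its speed; a pose out of reach is approached as far as the arm can. A call with a gripper value outside its range is refused whole. The fingers move at their own pace and stop on an object; FORCE is the grip in N (left out, the last holds). Time passes only in rows, so rows that do not move let the fingers close, or fill a call up. It gives the time, the measured TCP pose, the force, the opening and the grip force at its end, in the units of the state.
- ctrl.get_state(): the state, without advancing time (a new reading comes with each control period).
- optics.read_camera(name): name is "side" or "top"; returns a dict with "color" (480x640x3 uint8, blue, green, red), "K" (3x3 intrinsics, pixels), "D" ([k1, k2, p1, p2, k3] as OpenCV has them; the pictures are not rectified), "R" (3x3) and "t" (3): a world point X has camera coordinates R X + t. Camera axes: x right, y down, z forward; pixel columns grow to the right and rows downward; lengths in m; the calibration is good to about 2 mm. A picture is of the moment at which its call begins. There is no depth.
- sign_off(): hands the job in; it is judged then, once.
The state is a dict: "time": time; "qpos": joint angles; "dq": joint speeds; "joint_efforts": joint torques, N m; "eef_pos": TCP position; "tcp_rot": TCP orientation; "contact_force": force on the tool from outside, world axes, zero at the start; "wrist_torque": the same for the moment, N m; "opening": opening from 0.0 (shut) to 1.0 (fully open); "finger_force": force on a finger pad.
Only numpy, scipy, OpenCV 4.12 (cv2) and the standard library are available. Lean on these libraries where they do the work, as an engineer would, in place of code of your own. Each camera call takes 0.05 s, during which the arm holds its last target. There are 200 camera calls.

TASK

Unlock the steel sample box: take the wing key by its shank, push it fully home in the keyhole and let go, then take it again by a wing of its handle and turn it anticlockwise (as you face the lock), up to a quarter turn, until the hidden bolt lets the sprung lid pop up. Leave the key in the lock, and do not knock or shift the cups on the desk.

Things in the scene. Friction and masses are not known exactly. Their poses are not given: they have to be found in the camera images.
- lockbox: Grey steel sample box, fixed to the desk, origin at the centre of its underside; x runs level from its front to its back, y to the left as you face the front, z up. Body 130 mm wide, 200 mm deep (x -100 to +100); with its lid 138 mm wide, 120 mm high; a wire carrying handle on the lid reaches 137 mm. The lock is in the middle of the front (-x) face.
- keyhole (a point): Centre of the keyhole's mouth, on the outer face of the steel lock plate (60 x 44 mm, 8 mm thick), 66 mm above the desk; axes as the box: x goes straight into the lock. The keyhole is a level slot 33 mm wide, 8 mm high, its mouth bevelled by 3 mm all round; the keyway behind is of the same size and ends 57 mm from the face. The key turns only with its bit wholly behind the plate.
- key_grip (a point): Middle of the bare steel shank of the wing key, on the key's axis: the place to hold it for inserting. Key 139 mm long, about 0.12 kg, lying flat, axis 9 mm above the desk. Axes: x to the key's tip, y along its wings, z up as it lies (alike either way up). Shank 12 mm square, bare from 23 mm behind this point (hub, 28 mm wide) to 30 mm ahead (collar).
- key_collar (a point): Centre of the front face of the key's collar (8 mm thick, 24 mm wide, 18 mm high), on the axis, 38 mm ahead of key_grip; same axes. Fully home, this face lies against the lock plate and this point at the keyhole point; the lock turns when it is within about 2 mm of the plate. Let go, the key stays but its handle sags by about 4 mm (and rides as much above level while a wing is lifted).
- key_tip (a point): Tip of the key, on the axis, 91 mm ahead of key_grip and 53 mm ahead of the collar's face; same axes. From the collar to here: round neck of 7 mm diameter (11 mm long), flat double bit 30 mm wide (along y), 6 mm thick and 38 mm long, nose 25 mm wide, 4 mm thick and 4 mm long. All this enters the lock.
- key_wing_l (a point): Centre of one of the two ball ends (black plastic, 18 mm across) of the key's T-shaped wing handle; a steel bar of 11 mm diameter joins them through the hub, 94 mm over all. 39 mm behind key_grip, 38 mm to +y of the axis; same axes. With the key put in the way up it lies, this wing is on the left as you face the lock.
- key_wing_r (a point): Centre of the other ball end, 39 mm behind key_grip, 38 mm to -y of the axis; same axes. It is then on the right as you face the lock: turning anticlockwise lifts this wing and lowers the other. A ball pinched between the fingers along the key's axis can swing in the grip.
- lock_plug (a joint): Turn of the lock, rad: 0 locked (key handle level), growing anticlockwise as you face the lock, to a stop at 1.57 (key handle upright). It follows the key with 0.1 rad of play, takes about 0.2 N m, and stays where it is left. The hidden bolt turns with it and frees the lid at about 0.8 rad. A turned key cannot be drawn out.
- box_lid (a joint): Opening of the box's lid, rad: 0 shut, 0.45 up against its stay. Hinged along the back of the box; a spring lifts its front edge by itself once the bolt is clear.
- cup_a: Specimen cup with lid, 58 mm across, 65 mm high, standing on the desk; origin at the centre of its underside.
- cup_b: Another such cup.
- cup_d: Another such lidded cup.
- cup_e: Another such lidded cup.

How it is judged:
By the outcome, as a careful person would: the job done as asked, in the order asked, and still so for the second after the job is handed in, with the robot touching nothing.
It also fails if it takes over 58 s, if anything falls off the work surface, if the arm or the gripper's body presses on something with over 40 N, if the wrist force passes 120 N, or if a joint passes its speed limit or range.

## Working session

There is one attempt and no reset: what is moved stays moved. The work goes in short steps, Python scripts to look and compute and a shell command to move; the robot and the scene stay as the last step left them, time stands still between calls to the robot, and variables do not carry over. Pictures are saved under pics/ and viewed, at most 10 in all, crops included, and the job is handed in when it is done.

```bash
mkdir -p pics; ls; python3 - <<'E'
from plant import ctrl, optics
import cv2
for n in ("top","side"):
    c=optics.read_camera(n); cv2.imwrite(f"pics/{n}0.png",c["color"]); print(n,c["K"],c["D"],c["R"],c["t"])
s=ctrl.get_state(); print(s)
E
```

```text
pics
top [[513.63064216   0.         320.08897563]
 [  0.         513.63064216 238.61773004]
 [  0.           0.           1.        ]] [-0.13239564  0.          0.          0.          0.        ] [[-0.03242249 -0.99946368  0.00459637]
 [-0.97728963  0.03073894 -0.20966666]
 [ 0.20941292 -0.0112899  -0.97776212]] [0.02340945 0.40937499 1.48133583]
side [[433.51931194   0.         325.22051577]
 [  0.         433.51931194 236.9874586 ]
 [  0.           0.           1.        ]] [0.03632927 0.         0.         0.         0.        ] [[-0.95555696 -0.294389   -0.01568481]
 [-0.1373481   0.49163298 -0.85990262]
 [ 0.26085704 -0.81953165 -0.51021709]] [0.38691816 0.13270409 0.88210496]
{'time': 0.1, 'qpos': array([-1.45697653e+00,  2.87116104e-01,  1.57801404e+00,  1.65064975e-05,
        1.27863820e+00, -1.49992275e-01]), 'dq': array([ 5.97025457e-04, -2.75163129e-03, -2.74854317e-03,  3.78540402e-04,
       -2.11072531e-04,  5.97131973e-05]), 'joint_efforts': array([ 3.95477236e-04, -4.07298088e+01, -2.93699205e+01, -1.55523444e-04,
        3.42542538e-03,  1.68474583e-05]), 'eef_pos': array([ 0.17598386, -0.65103889,  0.23006846]), 'tcp_rot': array([ 9.91312733e-01,  1.31521414e-01,  2.75735271e-05, -1.08752100e-03]), 'contact_force': array([ 0.08847994, -0.30257378,  0.9172628 ]), 'wrist_torque': array([-0.07331943,  0.03427344,  0.02278072]), 'finger_force': 0.0, 'opening': 1.0007088650526421}
```

View pics/top0.png

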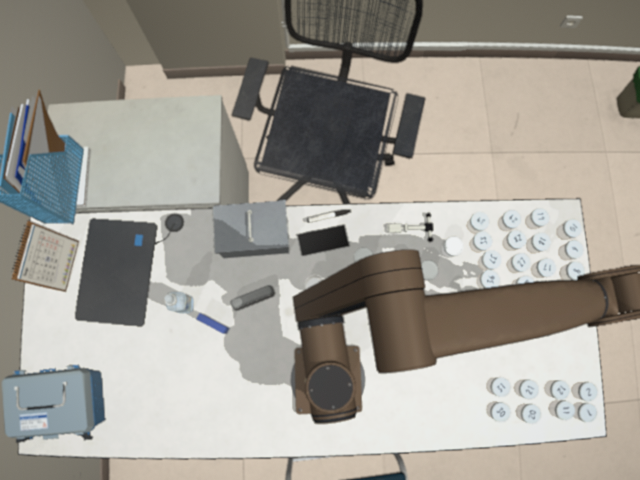

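View pics/side0.png

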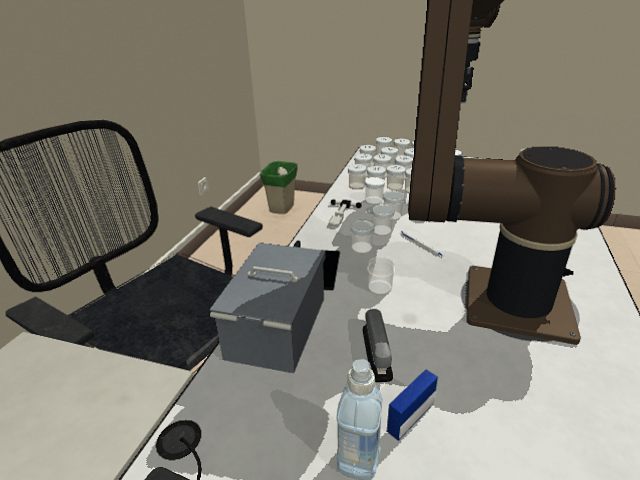

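The top view shows the key at about (410,228), handle to the right (-y) and tip to the left. The box is at (250,228) with its front facing the key, and a cup stands close by at (453,245). I'll enlarge both regions.

```bash
cat > h.py <<'E'
import numpy as np, cv2
from plant import ctrl, optics
def ray(c,u,v):
    p=cv2.undistortPoints(np.array([[[u,v]]],float),c["K"],np.array(c["D"]))[0,0]
    R=np.array(c["R"]);return -R.T@np.array(c["t"]), R.T@np.array([p[0],p[1],1])
def at(c,u,v,z):
    o,d=ray(c,u,v); return o+d*(z-o[2])/d[2]
def proj(c,X):
    return cv2.projectPoints(np.atleast_2d(np.array(X,float)),cv2.Rodrigues(np.array(c["R"]))[0],np.array(c["t"],float),c["K"],np.array(c["D"]))[0][:,0]
def crop(n,f,x,y,w,h,s):
    c=optics.read_camera(n); im=cv2.resize(c["color"][y:y+h,x:x+w],None,fx=s,fy=s,interpolation=cv2.INTER_CUBIC)
    cv2.imwrite(f,im); return c
E
python3 - <<'E'
from h import *
a=optics.read_camera("top")["color"]; b=optics.read_camera("side")["color"]
f=lambda i,x,y,w,h,s:cv2.resize(i[y:y+h,x:x+w],None,fx=s,fy=s,interpolation=cv2.INTER_CUBIC)
im=np.vstack([f(a,200,195,133,75,6)[:, :798],f(a,370,203,133,25*2,3*2)[:, :798][:300]])[:600]
im=np.vstack([f(a,205,195,100,70,4),f(a,375,205,100,70,4)])
im=np.hstack([im,np.vstack([f(b,200,235,200,140,2),f(b,315,180,100,70,4)])])
cv2.imwrite("pics/c1.png",im);print(im.shape)
E
```

```text
(560, 800, 3)
```

View pics/c1.png

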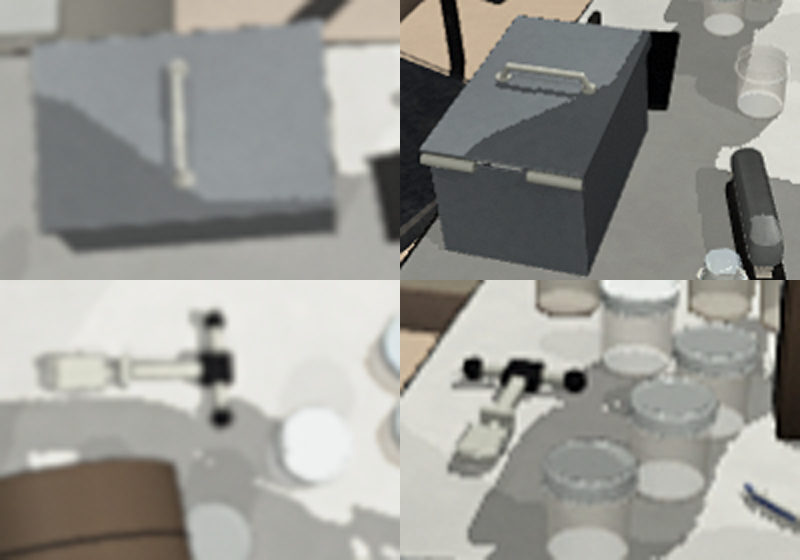

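The crops show the key's balls at top (427.9,214.1) and (430.0,238.9), with the tip at (384.1,227.6). In the side view the balls are at (332.9,201.6) and (358.4,204.9). The box lid's corners are clear in both views, and there are cups on the -x side of the key handle.

```bash
python3 - <<'E'
from h import *
from scipy.optimize import least_squares
t=optics.read_camera("top"); s=optics.read_camera("side")
g=lambda x,y,ox,oy,X,Y,k:((x-X+.5)/k-.5+ox,(y-Y+.5)/k-.5+oy)
T=[g(*p,205,195,0,0,4) for p in [(33,45),(322,22),(333,205),(42,233)]]
S=[g(*p,200,235,400,0,2) for p in [(421,152),(583,178),(650,32),(518,15)]]
print("lid top",[at(t,*p,.12).round(4).tolist() for p in T]); print("lid side",[at(s,*p,.12).round(4).tolist() for p in S])
k1,k2=(427.9,214.1),(430.0,238.9)
print("balls top",at(t,*k1,.009),at(t,*k2,.009),"side",at(s,332.9,201.6,.009),at(s,358.4,204.9,.009))
print("tip",at(t,384.1,227.6,.009))
# box fit: center cx,cy,yaw; lid back-left etc; order of lid local (x,y): front = -x
# top order: TL far(+y back, +x), TR, BR, BL
loc=[(1,-1),(-1,-1),(-1,1),(1,1)]  # back/right..., y left facing +y => left = -x world
L=np.array(loc)*[.102,.069]
def X(p,L=L,z=.12):
    c,s_=np.cos(p[2]),np.sin(p[2]); return np.c_[p[0]+c*L[:,0]-s_*L[:,1],p[1]+s_*L[:,0]+c*L[:,1],np.full(len(L),z)]
# side order: near-left = back,+x ; near-right = back,-x ; far right=front,-x; far left=front,+x
idx=[0,3,2,1]
for nm,wt,ws in(("both",1,1),("top",1,0),("side",0,1)):
    f=lambda p:np.r_[wt*(proj(t,X(p))-T).ravel(),ws*(proj(s,X(p)[idx])-S).ravel()]
    r=least_squares(f,[.42,.2,np.pi/2]); print(nm,r.x,np.degrees(r.x[2]),r.fun.round(1))
    p=r.x; print("keyhole", X(p,np.array([[-.108,0.]]),.066))
# key fit
K=np.array([[-.039,-.038],[-.039,.038],[.091,0]])
def kf(p,w,v):
    Y=X(p,K,.009); return np.r_[w*(proj(t,Y)-[k1,k2,(384.6,227.6)]).ravel(), v*(proj(s,Y[:2])-[(332.9,201.6),(358.4,204.9)]).ravel()]
for w,v in((1,1),(1,0),(.3,1)):
    r=least_squares(kf,[.42,-.2,1.6],args=(w,v)); print("key",r.x,np.degrees(r.x[2]),r.fun.round(1))
# cups: lid z=.065
for q in [(313,444),(220,535)]:
    print("cup",at(t,*g(*q,375,205,0,280,4),.065))
for q in [(590,462),(673,400),(715,345)]:
    print("cup side",at(s,*g(*q,315,180,400,280,4),.065))
E
```

```text
lid top [[0.4992, 0.3157, 0.12], [0.5094, 0.1077, 0.12], [0.3755, 0.1023, 0.12], [0.3618, 0.3076, 0.12]]
lid side [[0.4964, 0.3168, 0.12], [0.3617, 0.3098, 0.12], [0.3736, 0.0984, 0.12], [0.5102, 0.1039, 0.12]]
balls top [ 0.48425296 -0.32563686  0.009     ] [ 0.40581941 -0.32602373  0.009     ] side [ 0.48305918 -0.33081072  0.009     ] [ 0.405903  -0.3294025  0.009    ]
tip [ 0.44556667 -0.1869178   0.009     ]
both [0.43557764 0.20848759 1.62114338] 92.88467375256448 [ 0.6 -0.1 -0.8 -0.1 -0.3  1.3  0.2  0.1 -0.7 -1.5  0.8 -1.2  0.2  1.4
 -1.   1.6]
keyhole [[0.44101282 0.10062444 0.066     ]]
top [0.43649904 0.20831772 1.6264232 ] 93.18718498175068 [ 0.6 -0.2 -0.9 -0.5 -0.1  0.8  0.4 -0.1 -0.  -0.   0.  -0.  -0.   0.
 -0.   0. ]
keyhole [[0.44250365 0.10048478 0.066     ]]
side [0.43504738 0.20885963 1.61821966] 92.71715709659341 [ 0.   0.  -0.   0.  -0.   0.   0.   0.  -0.6 -1.4  0.8 -0.9  0.5  1.6
 -0.7  1.7]
keyhole [[0.44016718 0.10098105 0.066     ]]
key [ 0.44449329 -0.28534151  1.56201359] 89.49678610479324 [-0.3  0.7 -0.7 -0.1  1.9  0.  -0.3  0.9 -0.5  0.8]
key [ 0.44513677 -0.28432602  1.56765511] 89.82002173600527 [-0.7  0.4 -0.9 -0.4  1.6 -0.  -0.   0.  -0.   0. ]
key [ 0.44440707 -0.28866421  1.56183304] 89.48644152978251 [ 0.2  0.2  0.1 -0.   0.9  0.   0.1  0.4 -0.2  0.3]
cup [ 0.37186562 -0.37985998  0.065     ]
cup [ 0.30670057 -0.30527416  0.065     ]
cup side [ 0.34760567 -0.11672881  0.065     ]
cup side [ 0.31506364 -0.20970899  0.065     ]
cup side [ 0.30292318 -0.29733595  0.065     ]
```

```bash
python3 -m creep '[{"rz":-7,"grip":1},{"rz":-7},{"rz":-7},{"rz":-7},{"rz":-7},{"rz":-7},{"rz":-7},{"rz":-7},{"rz":-7},{"rz":-7}]' 
python3 -m creep '[{"rz":-4.4},{"x":25,"y":20},{"x":30,"y":22},{"x":30,"y":22},{"x":30,"y":22},{"x":30,"y":22},{"x":30,"y":22},{"x":30,"y":22},{"x":25,"y":20},{"x":20,"y":16}]'
```

```text
$[0]: bad value
$[0]: bad value
```

```bash
python3 -m creep '[{"x":0,"y":0,"z":0,"rx":0,"ry":0,"rz":-7,"grip":1},{"x":0,"y":0,"z":0,"rx":0,"ry":0,"rz":-7,"grip":1},{"x":0,"y":0,"z":0,"rx":0,"ry":0,"rz":-7,"grip":1},{"x":0,"y":0,"z":0,"rx":0,"ry":0,"rz":-7,"grip":1},{"x":0,"y":0,"z":0,"rx":0,"ry":0,"rz":-7,"grip":1},{"x":0,"y":0,"z":0,"rx":0,"ry":0,"rz":-7,"grip":1},{"x":0,"y":0,"z":0,"rx":0,"ry":0,"rz":-7,"grip":1},{"x":0,"y":0,"z":0,"rx":0,"ry":0,"rz":-7,"grip":1},{"x":0,"y":0,"z":0,"rx":0,"ry":0,"rz":-7,"grip":1},{"x":0,"y":0,"z":0,"rx":0,"ry":0,"rz":-4.4,"grip":1}]'
```

```text
time: 1.13
eef_pos: [0.176, -0.6516, 0.2312]
tcp_rot: [0.75, 0.661, 0.0, -0.0]
contact_force: [0.2, 1.4, -0.9]
opening: 1.003
finger_force: 0.0
```

```bash
python3 -m creep '[{"x":0,"y":0,"z":0,"rx":0,"ry":0,"rz":-7,"grip":1},{"x":30,"y":22,"z":0,"rx":0,"ry":0,"rz":0,"grip":1},{"x":30,"y":22,"z":0,"rx":0,"ry":0,"rz":0,"grip":1},{"x":30,"y":22,"z":0,"rx":0,"ry":0,"rz":0,"grip":1},{"x":30,"y":22,"z":0,"rx":0,"ry":0,"rz":0,"grip":1},{"x":30,"y":22,"z":0,"rx":0,"ry":0,"rz":0,"grip":1},{"x":30,"y":22,"z":0,"rx":0,"ry":0,"rz":0,"grip":1},{"x":30,"y":22,"z":0,"rx":0,"ry":0,"rz":0,"grip":1},{"x":30,"y":22,"z":0,"rx":0,"ry":0,"rz":0,"grip":1},{"x":30,"y":22,"z":0,"rx":0,"ry":0,"rz":0,"grip":1}]'
python3 -m creep '[{"x":25,"y":20,"z":0,"rx":0,"ry":0,"rz":0,"grip":1},{"x":25,"y":20,"z":0,"rx":0,"ry":0,"rz":0,"grip":1},{"x":20,"y":15,"z":5,"rx":0,"ry":0,"rz":0,"grip":1},{"x":15,"y":10,"z":15,"rx":0,"ry":0,"rz":0,"grip":1},{"x":10,"y":5,"z":20,"rx":0,"ry":0,"rz":0,"grip":1},{"x":0,"y":0,"z":20,"rx":0,"ry":0,"rz":0,"grip":0.7},{"x":0,"y":0,"z":20,"rx":0,"ry":0,"rz":0,"grip":0.7},{"x":0,"y":0,"z":20,"rx":0,"ry":0,"rz":0,"grip":0.7},{"x":0,"y":0,"z":0,"rx":0,"ry":0,"rz":0,"grip":0.7},{"x":0,"y":0,"z":0,"rx":0,"ry":0,"rz":0,"grip":0.7}]'
```

```text
time: 1.97
eef_pos: [0.3771, -0.3817, 0.2315]
tcp_rot: [0.71, 0.704, -0.0, 0.0]
contact_force: [1.1, -0.4, -0.4]
opening: 0.998
finger_force: 0.0
time: 2.8
eef_pos: [0.4465, -0.2883, 0.1304]
tcp_rot: [0.71, 0.704, -0.0, -0.001]
contact_force: [-0.3, -0.6, 0.2]
opening: 0.699
finger_force: 0.0
```

```bash
python3 - <<'E'
from h import *
s=ctrl.get_state(); print(s["eef_pos"],s["tcp_rot"],s["opening"])
a=optics.read_camera("top")["color"]; b=optics.read_camera("side")["color"]
f=lambda i,x,y,w,h,s:cv2.resize(i[y:y+h,x:x+w],None,fx=s,fy=s,interpolation=cv2.INTER_CUBIC)
cv2.imwrite("pics/c2.png",np.hstack([f(a,340,180,133,180,3),f(b,300,130,133,180,3)]))
E
```

```text
[ 0.44650188 -0.2883011   0.1304185 ] [ 7.10083812e-01  7.04115785e-01 -2.61586397e-05 -1.39311713e-03] 0.6992389527182594
```

View pics/c2.png

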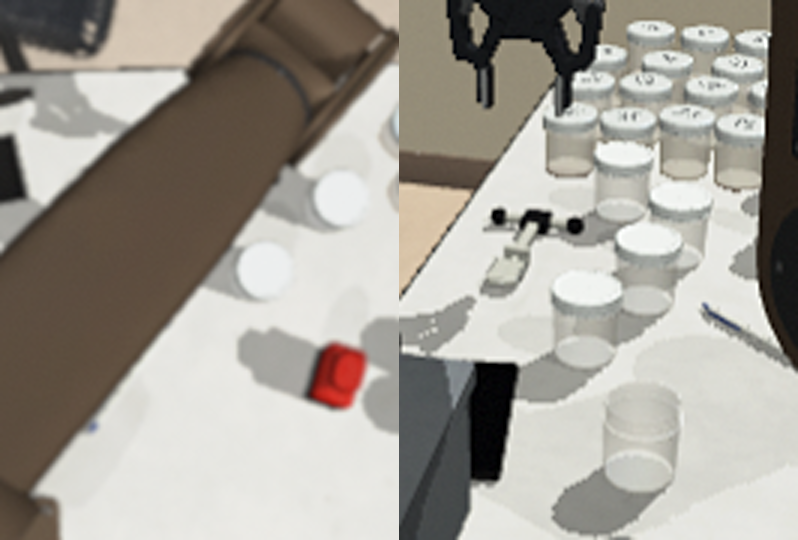

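The fingers hang above the shank, and the cups are clear of both the fingers and the path along y. I'll go down and grip.

```bash
python3 -m creep '[{"x":1,"y":-2,"z":20,"rx":0,"ry":0,"rz":0,"grip":0.6},{"x":0,"y":0,"z":20,"rx":0,"ry":0,"rz":0,"grip":0.6},{"x":0,"y":0,"z":20,"rx":0,"ry":0,"rz":0,"grip":0.6},{"x":0,"y":0,"z":20,"rx":0,"ry":0,"rz":0,"grip":0.6},{"x":0,"y":0,"z":15,"rx":0,"ry":0,"rz":0,"grip":0.6},{"x":0,"y":0,"z":13,"rx":0,"ry":0,"rz":0,"grip":0.6},{"x":0,"y":0,"z":10,"rx":0,"ry":0,"rz":0,"grip":0.6},{"x":0,"y":0,"z":6,"rx":0,"ry":0,"rz":0,"grip":0.6},{"x":0,"y":0,"z":2,"rx":0,"ry":0,"rz":0,"grip":0.6},{"x":0,"y":0,"z":0,"rx":0,"ry":0,"rz":0,"grip":0.6}]'
python3 -m creep '[{"x":0,"y":0,"z":0,"rx":0,"ry":0,"rz":0,"grip":0},{"x":0,"y":0,"z":0,"rx":0,"ry":0,"rz":0,"grip":0},{"x":0,"y":0,"z":0,"rx":0,"ry":0,"rz":0,"grip":0},{"x":0,"y":0,"z":0,"rx":0,"ry":0,"rz":0,"grip":0},{"x":0,"y":0,"z":0,"rx":0,"ry":0,"rz":0,"grip":0},{"x":0,"y":0,"z":0,"rx":0,"ry":0,"rz":0,"grip":0},{"x":0,"y":0,"z":0,"rx":0,"ry":0,"rz":0,"grip":0},{"x":0,"y":0,"z":0,"rx":0,"ry":0,"rz":0,"grip":0},{"x":0,"y":0,"z":0,"rx":0,"ry":0,"rz":0,"grip":0},{"x":0,"y":0,"z":0,"rx":0,"ry":0,"rz":0,"grip":0}]' 80
```

```text
time: 3.73
eef_pos: [0.4455, -0.2883, 0.0057]
tcp_rot: [0.71, 0.704, 0.0, 0.0]
contact_force: [0.5, 0.1, -0.5]
opening: 0.6
finger_force: 0.0
time: 4.57
eef_pos: [0.4456, -0.2884, 0.0064]
tcp_rot: [0.71, 0.704, -0.0, 0.001]
contact_force: [-1.2, 1.2, 5.9]
opening: 0.106
finger_force: 79.7
```

```bash
python3 -m creep '[{"x":0,"y":0,"z":0,"rx":0,"ry":0,"rz":0,"grip":0.4},{"x":0,"y":0,"z":0,"rx":0,"ry":0,"rz":0,"grip":0.4},{"x":0,"y":0,"z":0,"rx":0,"ry":0,"rz":0,"grip":0.4},{"x":0,"y":-1,"z":3.5,"rx":0,"ry":0,"rz":0,"grip":0.4},{"x":0,"y":0,"z":0,"rx":0,"ry":0,"rz":0,"grip":0},{"x":0,"y":0,"z":0,"rx":0,"ry":0,"rz":0,"grip":0},{"x":0,"y":0,"z":0,"rx":0,"ry":0,"rz":0,"grip":0},{"x":0,"y":0,"z":0,"rx":0,"ry":0,"rz":0,"grip":0},{"x":0,"y":0,"z":0,"rx":0,"ry":0,"rz":0,"grip":0},{"x":0,"y":0,"z":0,"rx":0,"ry":0,"rz":0,"grip":0}]' 80
```

```text
time: 5.4
eef_pos: [0.444, -0.2878, 0.0016]
tcp_rot: [0.71, 0.704, -0.0, -0.0]
contact_force: [0.4, 0.3, -1.7]
opening: 0.115
finger_force: 79.7
```

```bash
python3 -m creep '[{"x":0,"y":0,"z":-5,"rx":0,"ry":0,"rz":0,"grip":0},{"x":0,"y":0,"z":-12,"rx":0,"ry":0,"rz":0,"grip":0},{"x":0,"y":0,"z":-18,"rx":0,"ry":0,"rz":0,"grip":0},{"x":0,"y":0,"z":-18,"rx":0,"ry":0,"rz":0,"grip":0},{"x":0,"y":0,"z":-18,"rx":0,"ry":0,"rz":0,"grip":0},{"x":5,"y":0,"z":-14,"rx":0,"ry":0,"rz":0,"grip":0},{"x":12,"y":0,"z":-5,"rx":0,"ry":0,"rz":0,"grip":0},{"x":20,"y":0,"z":0,"rx":0,"ry":0,"rz":0,"grip":0},{"x":20,"y":0,"z":0,"rx":0,"ry":0,"rz":0,"grip":0},{"x":20,"y":0,"z":0,"rx":0,"ry":0,"rz":0,"grip":0}]'
python3 -m creep '[{"x":20,"y":0,"z":0,"rx":0,"ry":0,"rz":0,"grip":0},{"x":20,"y":0,"z":0,"rx":0,"ry":0,"rz":0,"grip":0},{"x":20,"y":0,"z":0,"rx":0,"ry":0,"rz":0,"grip":0},{"x":20,"y":0,"z":0,"rx":0,"ry":0,"rz":0,"grip":0},{"x":20,"y":0,"z":0,"rx":0,"ry":0,"rz":0,"grip":0},{"x":20,"y":0,"z":0,"rx":0,"ry":0,"rz":0,"grip":0},{"x":20,"y":0,"z":0,"rx":0,"ry":0,"rz":0,"grip":0},{"x":20,"y":0,"z":0,"rx":0,"ry":0,"rz":0,"grip":0},{"x":15,"y":0,"z":0,"rx":0,"ry":0,"rz":0,"grip":0},{"x":0,"y":0,"z":0,"rx":0,"ry":0,"rz":-3.4,"grip":0}]'
python3 - <<'E'
from h import *
s=ctrl.get_state(); print(s["eef_pos"],s["tcp_rot"],s["opening"],s["contact_force"])
a=optics.read_camera("top")["color"]; b=optics.read_camera("side")["color"]
f=lambda i,x,y,w,h,s:cv2.resize(i[y:y+h,x:x+w],None,fx=s,fy=s,interpolation=cv2.INTER_CUBIC)
cv2.imwrite("pics/c3.png",np.hstack([f(a,250,180,133,150,3),f(b,270,130,133,150,3)]))
E
```

```text
time: 6.23
eef_pos: [0.4444, -0.2094, 0.0921]
tcp_rot: [0.71, 0.704, 0.0, -0.0]
contact_force: [-0.1, -0.1, -1.4]
opening: 0.112
finger_force: 79.8
time: 7.07
eef_pos: [0.445, -0.0329, 0.0915]
tcp_rot: [0.688, 0.726, 0.0, -0.001]
contact_force: [0.3, 0.3, -1.4]
opening: 0.113
finger_force: 79.8
[ 0.44502006 -0.03287213  0.09146421] [ 6.87578080e-01  7.26109765e-01  7.28802074e-05 -9.93947070e-04] 0.1125019282579933 [ 0.34605484  0.26980939 -1.35552584]
```

View pics/c3.png

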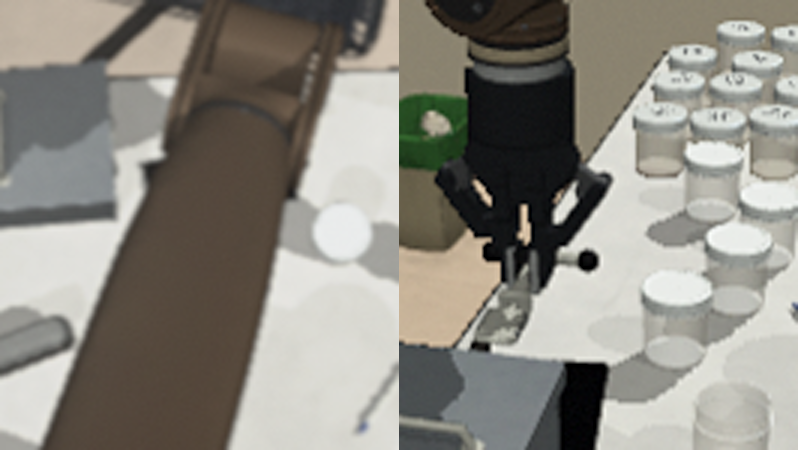

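The key is held level between the fingers, with its left ball at side pixel (332.3,216.3) and the bit pointing at the box. The projection gives a check on that.

```bash
python3 - <<'E'
from h import *
s=optics.read_camera("side"); S=ctrl.get_state(); p=S["eef_pos"]; print(p)
q=S["tcp_rot"];a=2*np.arctan2(q[1],q[0]);u=np.array([np.cos(a),np.sin(a),0]);l=np.array([-np.sin(a),np.cos(a),0]); print(np.degrees(a))
for off in(0,.002,.004):
  g=p+[0,0,.0074]+off*u
  pts=[g-.039*u+.038*l, g+.091*u+.0125*l,g+.091*u-.0125*l,g+.087*u+.015*l,g+.049*u+.015*l]
  d=proj(s,pts); print(off,d.round(1).tolist(), (((d-[270,130]+.5)*3-.5)+[400,0]).round().tolist())
for yaw in(92.7,92.9,93.2):
  print(yaw)
E
```

```text
[ 0.44580488 -0.03513088  0.09181962]
92.90672042084776
0 [[332.2, 216.9], [305.7, 244.5], [294.2, 243.1], [307.4, 243.7], [312.3, 234.6]] [[588.0, 262.0], [508.0, 345.0], [473.0, 340.0], [513.0, 342.0], [528.0, 315.0]]
0.002 [[332.0, 217.3], [305.4, 245.0], [293.9, 243.6], [307.1, 244.2], [312.1, 235.1]] [[587.0, 263.0], [507.0, 346.0], [473.0, 342.0], [512.0, 343.0], [527.0, 316.0]]
0.004 [[331.8, 217.7], [305.1, 245.5], [293.6, 244.1], [306.8, 244.7], [311.8, 235.6]] [[586.0, 264.0], [506.0, 348.0], [472.0, 343.0], [511.0, 345.0], [526.0, 318.0]]
92.7
92.9
93.2
```

```bash
python3 -m creep '[{"x":0,"y":1.5,"z":10,"rx":0,"ry":0,"rz":0,"grip":0},{"x":0,"y":0,"z":10,"rx":0,"ry":0,"rz":0,"grip":0},{"x":0,"y":0,"z":8,"rx":0,"ry":0,"rz":0,"grip":0},{"x":0,"y":0,"z":5,"rx":0,"ry":0,"rz":0,"grip":0},{"x":10,"y":0,"z":0,"rx":0,"ry":0,"rz":0,"grip":0},{"x":10,"y":0,"z":0,"rx":0,"ry":0,"rz":0,"grip":0},{"x":8,"y":0,"z":0,"rx":0,"ry":0,"rz":0,"grip":0},{"x":5,"y":0,"z":0,"rx":0,"ry":0,"rz":0,"grip":0},{"x":0,"y":0,"z":0,"rx":0,"ry":0,"rz":0,"grip":0},{"x":0,"y":0,"z":0,"rx":0,"ry":0,"rz":0,"grip":0}]' 100
```

```text
time: 8.05
eef_pos: [0.4464, -0.0024, 0.0592]
tcp_rot: [0.688, 0.725, 0.0, 0.0]
contact_force: [0.7, 0.0, -1.1]
opening: 0.105
finger_force: 102.4
```

```bash
python3 -m creep '[{"x":2,"y":0,"z":0.5,"rx":0,"ry":0,"rz":0,"grip":0},{"x":2,"y":0,"z":0,"rx":0,"ry":0,"rz":0,"grip":0},{"x":2,"y":0,"z":0,"rx":0,"ry":0,"rz":0,"grip":0},{"x":2,"y":0,"z":0,"rx":0,"ry":0,"rz":0,"grip":0},{"x":2,"y":0,"z":0,"rx":0,"ry":0,"rz":0,"grip":0},{"x":2,"y":0,"z":0,"rx":0,"ry":0,"rz":0,"grip":0},{"x":2,"y":0,"z":0,"rx":0,"ry":0,"rz":0,"grip":0},{"x":2,"y":0,"z":0,"rx":0,"ry":0,"rz":0,"grip":0},{"x":1,"y":0,"z":0,"rx":0,"ry":0,"rz":0,"grip":0},{"x":0,"y":0,"z":0,"rx":0,"ry":0,"rz":0,"grip":0}]'; python3 -c "
from plant import ctrl;s=ctrl.get_state();print(s['contact_force'],s['wrist_torque'])"
```

```text
time: 8.88
eef_pos: [0.4452, 0.0143, 0.0583]
tcp_rot: [0.689, 0.725, -0.0, -0.0]
contact_force: [0.9, -1.0, -0.3]
opening: 0.108
finger_force: 102.4
[ 0.90493348 -0.98552911 -0.34742504] [-0.03255501  0.02217745  0.04937735]
```

```bash
python3 -m creep '[{"x":2,"y":0,"z":0,"rx":0,"ry":0,"rz":0,"grip":0},{"x":2,"y":0,"z":0,"rx":0,"ry":0,"rz":0,"grip":0},{"x":2,"y":0,"z":0,"rx":0,"ry":0,"rz":0,"grip":0},{"x":2,"y":0,"z":0,"rx":0,"ry":0,"rz":0,"grip":0},{"x":2,"y":0,"z":0,"rx":0,"ry":0,"rz":0,"grip":0},{"x":2,"y":0,"z":0,"rx":0,"ry":0,"rz":0,"grip":0},{"x":2,"y":0,"z":0,"rx":0,"ry":0,"rz":0,"grip":0},{"x":2,"y":0,"z":0,"rx":0,"ry":0,"rz":0,"grip":0},{"x":2,"y":0,"z":0,"rx":0,"ry":0,"rz":0,"grip":0},{"x":0,"y":0,"z":0,"rx":0,"ry":0,"rz":0,"grip":0}]'; python3 -c "
from plant import ctrl;s=ctrl.get_state();print(s['contact_force'],s['wrist_torque'])"
```

```text
time: 9.72
eef_pos: [0.4443, 0.0325, 0.0583]
tcp_rot: [0.689, 0.725, 0.0, -0.0]
contact_force: [-0.1, 0.0, -1.4]
opening: 0.104
finger_force: 102.4
[-0.06393008  0.01472496 -1.40627015] [ 0.04232295 -0.08718645 -0.02995464]
```

Free so far, so I'll keep going.

```bash
python3 -m creep '[{"x":2,"y":0,"z":0,"rx":0,"ry":0,"rz":0,"grip":0},{"x":2,"y":0,"z":0,"rx":0,"ry":0,"rz":0,"grip":0},{"x":2,"y":0,"z":0,"rx":0,"ry":0,"rz":0,"grip":0},{"x":2,"y":0,"z":0,"rx":0,"ry":0,"rz":0,"grip":0},{"x":2,"y":0,"z":0,"rx":0,"ry":0,"rz":0,"grip":0},{"x":2,"y":0,"z":0,"rx":0,"ry":0,"rz":0,"grip":0},{"x":2,"y":0,"z":0,"rx":0,"ry":0,"rz":0,"grip":0},{"x":2,"y":0,"z":0,"rx":0,"ry":0,"rz":0,"grip":0},{"x":2,"y":0,"z":0,"rx":0,"ry":0,"rz":0,"grip":0},{"x":2,"y":0,"z":0,"rx":0,"ry":0,"rz":0,"grip":0}]'; python3 -c "
from plant import ctrl;s=ctrl.get_state();print(s['contact_force'],s['wrist_torque'])"
```

```text
time: 10.55
eef_pos: [0.4433, 0.0523, 0.0584]
tcp_rot: [0.689, 0.725, 0.0, 0.0]
contact_force: [0.5, -0.4, -0.6]
opening: 0.105
finger_force: 102.4
[ 0.52667749 -0.40157638 -0.58248106] [-0.02642543 -0.08518193 -0.02500375]
```

```bash
python3 -m creep '[{"x":1.5,"y":0,"z":0,"rx":0,"ry":0,"rz":0,"grip":0},{"x":1.5,"y":0,"z":0,"rx":0,"ry":0,"rz":0,"grip":0},{"x":1,"y":0,"z":0,"rx":0,"ry":0,"rz":0,"grip":0},{"x":1,"y":0,"z":0,"rx":0,"ry":0,"rz":0,"grip":0},{"x":1,"y":0,"z":0,"rx":0,"ry":0,"rz":0,"grip":0},{"x":1,"y":0,"z":0,"rx":0,"ry":0,"rz":0,"grip":0},{"x":1,"y":0,"z":0,"rx":0,"ry":0,"rz":0,"grip":0},{"x":0,"y":0,"z":0,"rx":0,"ry":0,"rz":0,"grip":0},{"x":0,"y":0,"z":0,"rx":0,"ry":0,"rz":0,"grip":0},{"x":0,"y":0,"z":0,"rx":0,"ry":0,"rz":0,"grip":0}]'; python3 -c "
from plant import ctrl;s=ctrl.get_state();print(s['contact_force'],s['wrist_torque'])"
```

```text
time: 11.38
eef_pos: [0.4428, 0.0602, 0.0583]
tcp_rot: [0.689, 0.725, 0.0, -0.0]
contact_force: [-0.3, 0.6, -0.3]
opening: 0.103
finger_force: 102.5
[-0.28048766  0.55936861 -0.33844027] [ 0.0855588  -0.15412623 -0.11064957]
```

```bash
python3 -m creep '[{"x":1,"y":0,"z":0,"rx":0,"ry":0,"rz":0,"grip":0},{"x":1,"y":0,"z":0,"rx":0,"ry":0,"rz":0,"grip":0},{"x":1,"y":0,"z":0,"rx":0,"ry":0,"rz":0,"grip":0},{"x":0.5,"y":0,"z":0,"rx":0,"ry":0,"rz":0,"grip":0},{"x":0.5,"y":0,"z":0,"rx":0,"ry":0,"rz":0,"grip":0},{"x":0.5,"y":0,"z":0,"rx":0,"ry":0,"rz":0,"grip":0},{"x":0,"y":0,"z":0,"rx":0,"ry":0,"rz":0,"grip":0},{"x":0,"y":0,"z":0,"rx":0,"ry":0,"rz":0,"grip":0},{"x":0,"y":0,"z":0,"rx":0,"ry":0,"rz":0,"grip":0},{"x":0,"y":0,"z":0,"rx":0,"ry":0,"rz":0,"grip":0}]'; python3 -c "
from plant import ctrl;s=ctrl.get_state();print(s['contact_force'],s['wrist_torque'])"
```

```text
time: 12.22
eef_pos: [0.4426, 0.0646, 0.0583]
tcp_rot: [0.689, 0.725, 0.0, -0.0]
contact_force: [0.2, 0.3, -0.2]
opening: 0.106
finger_force: 102.5
[ 0.21442618  0.26378086 -0.20703979] [ 0.02882853 -0.10888479 -0.06813118]
```

```bash
python3 -m creep '[{"x":0.5,"y":0,"z":0,"rx":0,"ry":0,"rz":0,"grip":0},{"x":0.5,"y":0,"z":0,"rx":0,"ry":0,"rz":0,"grip":0},{"x":0.5,"y":0,"z":0,"rx":0,"ry":0,"rz":0,"grip":0},{"x":0.5,"y":0,"z":0,"rx":0,"ry":0,"rz":0,"grip":0},{"x":0.5,"y":0,"z":0,"rx":0,"ry":0,"rz":0,"grip":0},{"x":0.5,"y":0,"z":0,"rx":0,"ry":0,"rz":0,"grip":0},{"x":0,"y":0,"z":0,"rx":0,"ry":0,"rz":0,"grip":0},{"x":0,"y":0,"z":0,"rx":0,"ry":0,"rz":0,"grip":0},{"x":0,"y":0,"z":0,"rx":0,"ry":0,"rz":0,"grip":0},{"x":0,"y":0,"z":0,"rx":0,"ry":0,"rz":0,"grip":0}]'; python3 - <<'E'
from h import *
s=ctrl.get_state();print(s['contact_force'],s['wrist_torque'],s["eef_pos"])
f=lambda i,x,y,w,h,s:cv2.resize(i[y:y+h,x:x+w],None,fx=s,fy=s,interpolation=cv2.INTER_CUBIC)
cv2.imwrite("pics/c4.png",np.hstack([f(optics.read_camera("top")["color"],250,180,133,150,3),f(optics.read_camera("side")["color"],250,150,133,150,3)]))
E
```

```text
time: 13.05
eef_pos: [0.4426, 0.0668, 0.0584]
tcp_rot: [0.689, 0.725, -0.001, 0.001]
contact_force: [0.8, -4.9, -0.8]
opening: 0.108
finger_force: 102.5
[ 0.82213821 -4.89883798 -0.81104566] [-0.80648509 -0.12106983 -0.03726883] [0.44258172 0.06675873 0.05837465]
```

View pics/c4.png

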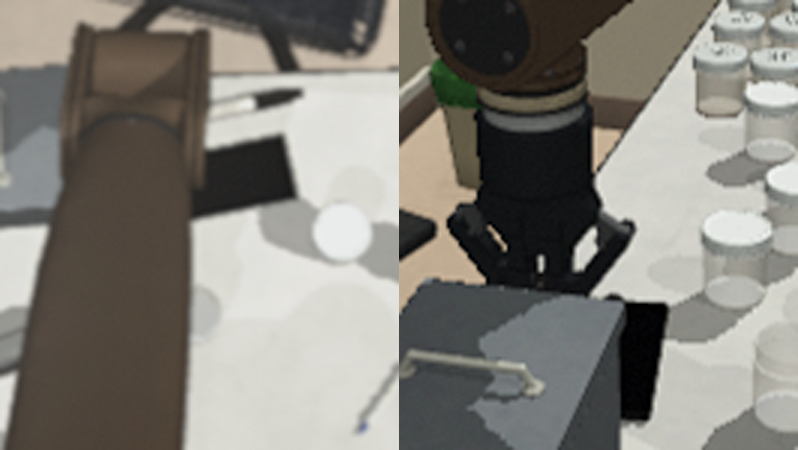

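A -4.9 N contact has begun at fingertip level: the torque puts it 163 mm below the wrist, which fits the collar on the plate. I'll press a little to confirm.

```bash
python3 -m creep '[{"x":0.5,"y":0,"z":0,"rx":0,"ry":0,"rz":0,"grip":0},{"x":0.5,"y":0,"z":0,"rx":0,"ry":0,"rz":0,"grip":0},{"x":0.5,"y":0,"z":0,"rx":0,"ry":0,"rz":0,"grip":0},{"x":0.5,"y":0,"z":0,"rx":0,"ry":0,"rz":0,"grip":0},{"x":0.5,"y":0,"z":0,"rx":0,"ry":0,"rz":0,"grip":0},{"x":0,"y":0,"z":0,"rx":0,"ry":0,"rz":0,"grip":0},{"x":0,"y":0,"z":0,"rx":0,"ry":0,"rz":0,"grip":0},{"x":0,"y":0,"z":0,"rx":0,"ry":0,"rz":0,"grip":0},{"x":0,"y":0,"z":0,"rx":0,"ry":0,"rz":0,"grip":0},{"x":0,"y":0,"z":0,"rx":0,"ry":0,"rz":0,"grip":0}]'; python3 -c "
from plant import ctrl;s=ctrl.get_state();print(s['contact_force'],s['wrist_torque'],s['eef_pos'])"
```

```text
time: 13.98
eef_pos: [0.4426, 0.0669, 0.0585]
tcp_rot: [0.688, 0.726, -0.003, 0.003]
contact_force: [-0.1, -15.2, -1.0]
opening: 0.103
finger_force: 102.5
[ -0.05014175 -15.23145472  -1.00838187] [-2.38172102 -0.03491174 -0.10605666] [0.44263234 0.0668549  0.05845629]
```

It's firmly seated: 15 N and no further travel. I'll ease off, release and lift clear.

```bash
python3 -m creep '[{"x":-1,"y":0,"z":0,"rx":0,"ry":0,"rz":0,"grip":0},{"x":0,"y":0,"z":0,"rx":0,"ry":0,"rz":0,"grip":0.5},{"x":0,"y":0,"z":0,"rx":0,"ry":0,"rz":0,"grip":0.5},{"x":0,"y":0,"z":0,"rx":0,"ry":0,"rz":0,"grip":0.5},{"x":0,"y":0,"z":0,"rx":0,"ry":0,"rz":0,"grip":0.5},{"x":0,"y":0,"z":-5,"rx":0,"ry":0,"rz":0,"grip":0.5},{"x":0,"y":0,"z":-20,"rx":0,"ry":0,"rz":0,"grip":0.5},{"x":0,"y":0,"z":-30,"rx":0,"ry":0,"rz":0,"grip":0.5},{"x":0,"y":0,"z":-35,"rx":0,"ry":0,"rz":0,"grip":0.5},{"x":-20,"y":0,"z":-30,"rx":0,"ry":0,"rz":0,"grip":0.5}]'
python3 -m creep '[{"x":-30,"y":0,"z":-10,"rx":0,"ry":0,"rz":0,"grip":0.5},{"x":-30,"y":0,"z":0,"rx":0,"ry":0,"rz":0,"grip":0.5},{"x":-30,"y":0,"z":0,"rx":0,"ry":0,"rz":7,"grip":0.5},{"x":0,"y":0,"z":0,"rx":0,"ry":0,"rz":7,"grip":0.5},{"x":0,"y":0,"z":0,"rx":0,"ry":0,"rz":7,"grip":0.5},{"x":0,"y":0,"z":0,"rx":0,"ry":0,"rz":7,"grip":0.5},{"x":0,"y":0,"z":0,"rx":0,"ry":0,"rz":7,"grip":0.5},{"x":0,"y":0,"z":0,"rx":0,"ry":0,"rz":7,"grip":0.5},{"x":0,"y":0,"z":0,"rx":0,"ry":0,"rz":7,"grip":0.5},{"x":0,"y":0,"z":0,"rx":0,"ry":0,"rz":7,"grip":0.5}]'
python3 - <<'E'
from h import *
s=ctrl.get_state();print(s["eef_pos"])
f=lambda i,x,y,w,h,s:cv2.resize(i[y:y+h,x:x+w],None,fx=s,fy=s,interpolation=cv2.INTER_CUBIC)
cv2.imwrite("pics/c5.png",np.hstack([f(optics.read_camera("top")["color"],255,180,100,130,4),f(optics.read_camera("side")["color"],290,200,100,130,4)]))
E
```

```text
time: 14.82
eef_pos: [0.4431, 0.0509, 0.1804]
tcp_rot: [0.688, 0.726, 0.001, -0.0]
contact_force: [0.2, -0.5, 0.3]
opening: 0.498
finger_force: 0.0
time: 15.65
eef_pos: [0.448, -0.0405, 0.1887]
tcp_rot: [0.949, 0.314, 0.0, -0.0]
contact_force: [0.3, -0.0, -0.3]
opening: 0.501
finger_force: 0.0
[ 0.4479886  -0.04047504  0.18873048]
```

View pics/c5.png

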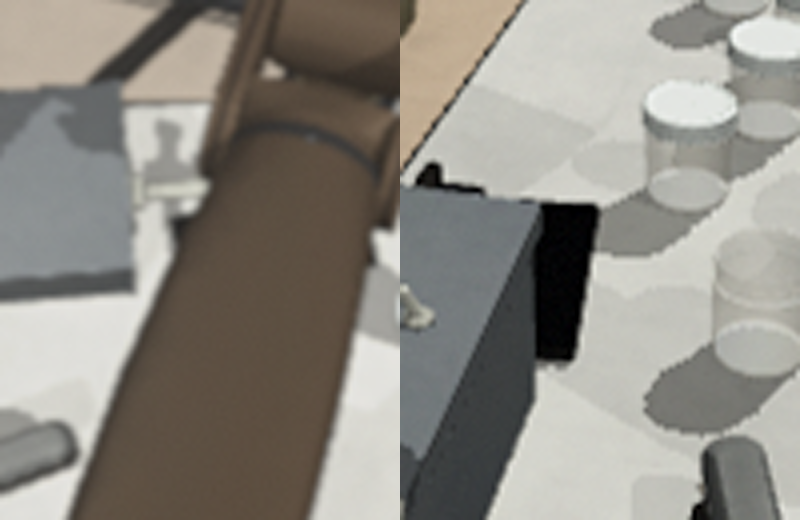

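The key stays in the lock: collar at the box front, shank at top pixel (295.9,227.1), right ball at about side pixel (297.1,243.4). I'll check that against the predicted ball position.

```bash
python3 - <<'E'
from h import *
t=optics.read_camera("top");s=optics.read_camera("side")
print("ball pred",proj(s,[.4826,.0297,.062]), "hub", proj(s,[.4447,.028,.062]))
print("ball from side at z .062",at(s,297.1,243.4,.062))
print("shank",at(t,295.9,227.1,.071), "collar front", at(t,255+138.5/4-.5,226.9,.07))
S=ctrl.get_state();q=S["tcp_rot"];print(S["eef_pos"],2*np.degrees(np.arctan2(q[1],q[0])))
E
```

```text
ball pred [[286.98070642 249.60847358]] hub [[303.51548342 251.72779404]]
ball from side at z .062 [ 0.4702414  -0.00081628  0.062     ]
shank [0.4406878  0.08031248 0.071     ] collar front [0.44215815 0.10018835 0.07      ]
[ 0.44801122 -0.04059444  0.18857096] 37.10946928736424
```

```bash
python3 -m creep '[{"x":0,"y":0,"z":0,"rx":0,"ry":0,"rz":7,"grip":0.5},{"x":0,"y":0,"z":0,"rx":0,"ry":0,"rz":7,"grip":0.5},{"x":0,"y":0,"z":0,"rx":0,"ry":0,"rz":7,"grip":0.5},{"x":0,"y":0,"z":0,"rx":0,"ry":0,"rz":7,"grip":0.5},{"x":0,"y":0,"z":0,"rx":0,"ry":0,"rz":6.2,"grip":0.5},{"x":10,"y":-18,"z":15,"rx":0,"ry":0,"rz":0,"grip":0.5},{"x":10,"y":-18,"z":15,"rx":0,"ry":0,"rz":0,"grip":0.5},{"x":10,"y":-18,"z":15,"rx":0,"ry":0,"rz":0,"grip":0.5},{"x":8,"y":-14,"z":15,"rx":0,"ry":0,"rz":0,"grip":0.5},{"x":0,"y":0,"z":10,"rx":0,"ry":0,"rz":0,"grip":0.5}]'
python3 - <<'E'
from h import *
s=ctrl.get_state();q=s["tcp_rot"];print(s["eef_pos"],2*np.degrees(np.arctan2(q[1],q[0])))
c=optics.read_camera("side");print(proj(c,[[.4826,.0297,.062],[.4447,.028,.062],[.4447,.028,.076],s["eef_pos"]]))
cv2.imwrite("pics/c6.png",cv2.resize(c["color"][190:265,255:355],None,fx=8,fy=8,interpolation=cv2.INTER_CUBIC))
E
```

```text
time: 16.68
eef_pos: [0.4829, 0.0309, 0.1171]
tcp_rot: [1.0, 0.026, -0.0, -0.0]
contact_force: [-0.7, -0.2, -0.3]
opening: 0.503
finger_force: 0.0
[0.48291463 0.03087356 0.11711397] 2.9939497732720266
[[286.98070642 249.60847358]
 [303.51548342 251.72779404]
 [303.24874178 246.2657381 ]
 [285.06901552 227.98956546]]
```

View pics/c6.png

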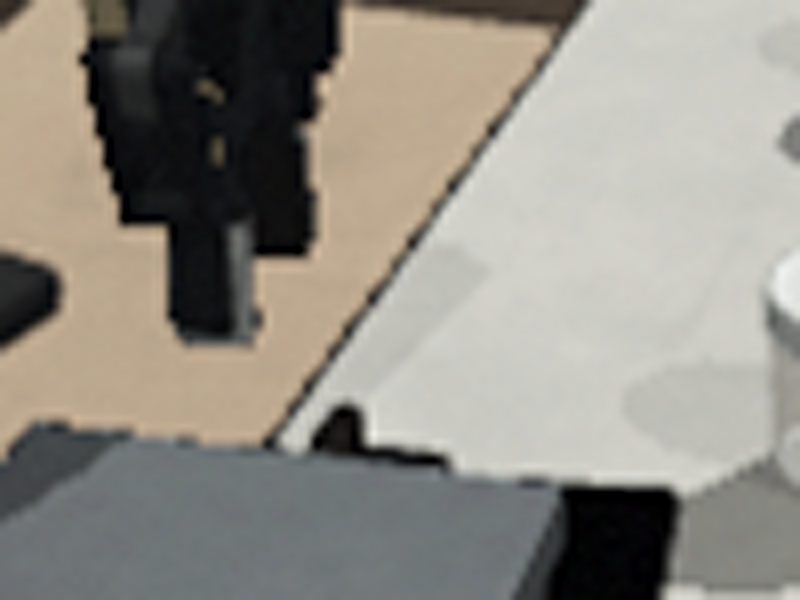

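The black stub at side (297,243) was already there in the first side picture, so it's the pen's cap. The hub's top edge, up to (311,247), matches my prediction, so the ball itself is hidden behind the lid. The fingers are above the predicted ball, so I'll go down.

```bash
python3 -m creep '[{"x":0,"y":1,"z":5,"rx":0,"ry":0,"rz":0,"grip":0.5},{"x":0,"y":0,"z":8,"rx":0,"ry":0,"rz":0,"grip":0.5},{"x":0,"y":0,"z":10,"rx":0,"ry":0,"rz":0,"grip":0.5},{"x":0,"y":0,"z":10,"rx":0,"ry":0,"rz":0,"grip":0.5},{"x":0,"y":0,"z":8,"rx":0,"ry":0,"rz":0,"grip":0.5},{"x":0,"y":0,"z":8,"rx":0,"ry":0,"rz":0,"grip":0.5},{"x":0,"y":0,"z":5,"rx":0,"ry":0,"rz":0,"grip":0.5},{"x":0,"y":0,"z":0,"rx":0,"ry":0,"rz":0,"grip":0.5},{"x":0,"y":0,"z":0,"rx":0,"ry":0,"rz":0,"grip":0.5},{"x":0,"y":0,"z":0,"rx":0,"ry":0,"rz":0,"grip":0.5}]'
```

```text
time: 17.57
eef_pos: [0.4832, 0.0279, 0.0647]
tcp_rot: [1.0, 0.024, 0.0, 0.0]
contact_force: [-0.4, 0.2, 0.4]
opening: 0.499
finger_force: 0.0
```

```bash
python3 -m creep '[{"x":0,"y":-1.5,"z":5,"rx":0,"ry":0,"rz":0,"grip":0.5},{"x":0,"y":0,"z":5,"rx":0,"ry":0,"rz":0,"grip":0.5},{"x":0,"y":0,"z":4,"rx":0,"ry":0,"rz":0,"grip":0.5},{"x":0,"y":0,"z":0,"rx":0,"ry":0,"rz":0,"grip":0.5},{"x":0,"y":0,"z":0,"rx":0,"ry":0,"rz":0,"grip":0},{"x":0,"y":0,"z":0,"rx":0,"ry":0,"rz":0,"grip":0},{"x":0,"y":0,"z":0,"rx":0,"ry":0,"rz":0,"grip":0},{"x":0,"y":0,"z":0,"rx":0,"ry":0,"rz":0,"grip":0},{"x":0,"y":0,"z":0,"rx":0,"ry":0,"rz":0,"grip":0},{"x":0,"y":0,"z":0,"rx":0,"ry":0,"rz":0,"grip":0}]' 40; python3 -c "
from plant import ctrl;s=ctrl.get_state();print(s['contact_force'],s['wrist_torque'],s['eef_pos'])"
```

```text
time: 18.4
eef_pos: [0.4833, 0.0287, 0.0507]
tcp_rot: [1.0, 0.024, 0.001, 0.001]
contact_force: [0.9, -4.6, -0.9]
opening: 0.178
finger_force: 39.0
[ 0.9489742  -4.59427356 -0.94762964] [-0.79079754 -0.19377015  0.06519263] [0.48328704 0.02873232 0.05067677]
```

The ball is pinched: the opening reads 15 mm, and the readout runs about 3 mm under true size. Now I'll turn it along the arc of 38 mm radius.

```bash
python3 -m creep '[{"x":0,"y":0,"z":-4,"rx":0,"ry":0,"rz":0,"grip":0},{"x":0,"y":0,"z":-4,"rx":0,"ry":0,"rz":0,"grip":0},{"x":-0.2,"y":0,"z":-3.8,"rx":0,"ry":0,"rz":0,"grip":0},{"x":-0.6,"y":0,"z":-3.7,"rx":0,"ry":0,"rz":0,"grip":0},{"x":-1,"y":0,"z":-3.7,"rx":0,"ry":0,"rz":0,"grip":0},{"x":-1.2,"y":0,"z":-3.5,"rx":0,"ry":0,"rz":0,"grip":0},{"x":-1.6,"y":0,"z":-3.4,"rx":0,"ry":0,"rz":0,"grip":0},{"x":-2,"y":0,"z":-3.3,"rx":0,"ry":0,"rz":0,"grip":0},{"x":0,"y":0,"z":0,"rx":0,"ry":0,"rz":0,"grip":0},{"x":0,"y":0,"z":0,"rx":0,"ry":0,"rz":0,"grip":0}]' 60; python3 -c "
from plant import ctrl;s=ctrl.get_state();print(s['contact_force'],s['wrist_torque'],s['eef_pos'])"
```

```text
time: 19.23
eef_pos: [0.4754, 0.0302, 0.0793]
tcp_rot: [1.0, 0.022, -0.001, -0.002]
contact_force: [1.0, 3.3, 0.6]
opening: 0.119
finger_force: 113.9
[0.96827039 3.28651258 0.64265788] [ 0.66009939  0.05831216 -0.16253105] [0.47536569 0.03017407 0.0792534 ]
```

```bash
python3 - <<'E'
from h import *
c=optics.read_camera("side");a=optics.read_camera("top")
print(proj(c,[[.4747,.0297,.088],[.4747,.0297,.078],[.445,.028,.066]]))
f=lambda i,x,y,w,h,s:cv2.resize(i[y:y+h,x:x+w],None,fx=s,fy=s,interpolation=cv2.INTER_CUBIC)
cv2.imwrite("pics/c7.png",np.hstack([f(c["color"],265,200,66,66,8),f(a["color"],270,190,66,132,4)]))
s=ctrl.get_state();print(s["opening"],s["finger_force"],s["contact_force"])
E
```

```text
[[289.66347316 239.96643481]
 [289.92818138 243.90952244]
 [303.30949234 250.15556583]]
0.11923346191522856 118.70473248884082 [-0.23875537  2.74889378  0.64025969]
```

View pics/c7.png

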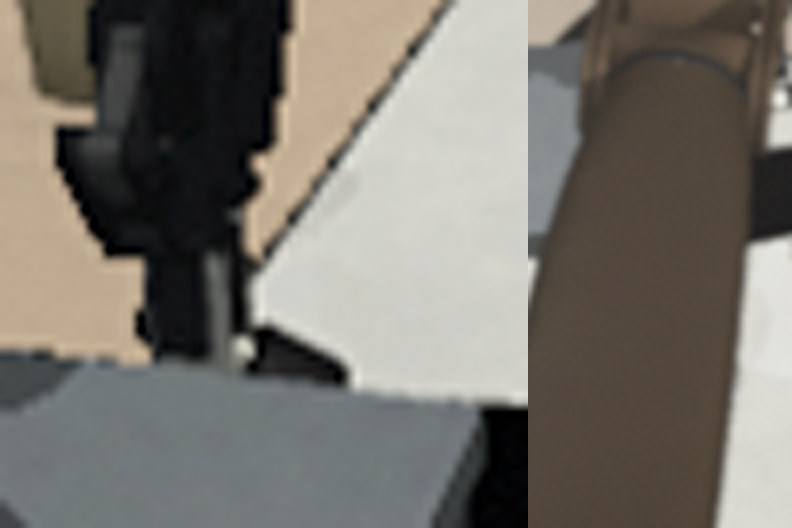

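The side crop shows the hub's top edge tilted by about 0.5 rad. The finger now pinches the wing just inside the ball, which sticks out at crop (140,325), so the turn is working. I'll continue the arc with a lighter grip.

```bash
python3 -m creep '[{"x":-1.8,"y":0,"z":-3.2,"rx":0,"ry":0,"rz":0,"grip":0},{"x":-2.1,"y":0,"z":-3,"rx":0,"ry":0,"rz":0,"grip":0},{"x":-2.3,"y":0,"z":-2.8,"rx":0,"ry":0,"rz":0,"grip":0},{"x":-2.6,"y":0,"z":-2.4,"rx":0,"ry":0,"rz":0,"grip":0},{"x":-2.8,"y":0,"z":-2,"rx":0,"ry":0,"rz":0,"grip":0},{"x":-2.9,"y":0,"z":-1.7,"rx":0,"ry":0,"rz":0,"grip":0},{"x":0,"y":0,"z":0,"rx":0,"ry":0,"rz":0,"grip":0},{"x":0,"y":0,"z":0,"rx":0,"ry":0,"rz":0,"grip":0},{"x":0,"y":0,"z":0,"rx":0,"ry":0,"rz":0,"grip":0},{"x":0,"y":0,"z":0,"rx":0,"ry":0,"rz":0,"grip":0}]' 40; python3 - <<'E'
from h import *
s=ctrl.get_state();print(s['contact_force'],s['wrist_torque'],s['eef_pos'])
c=optics.read_camera("side")["color"];cv2.imwrite("pics/n1.png",c)
o=cv2.imread("pics/side0.png");d=cv2.absdiff(c,o).max(2)[240:375,205:300];print((d>25).mean(), [(d[i:i+15]>25).mean().round(2) for i in range(0,135,15)])
E
```

```text
time: 20.17
eef_pos: [0.4624, 0.0281, 0.0957]
tcp_rot: [1.0, 0.024, 0.001, 0.0]
contact_force: [-0.5, -0.3, 0.7]
opening: -0.003
finger_force: 0.0
[-0.52472826 -0.27586702  0.65688808] [ 0.00835312 -0.0205318  -0.0311163 ] [0.46244427 0.0280613  0.0956904 ]
0.20366471734892788 [np.float64(0.23), np.float64(0.22), np.float64(0.34), np.float64(0.68), np.float64(0.33), np.float64(0.0), np.float64(0.0), np.float64(0.0), np.float64(0.04)]
```

The ball slid out below the fingertips, so the grip was too shallow. I'll lift, open and look at the angle the key was left at.

```bash
python3 -m creep '[{"x":0,"y":0,"z":-8,"rx":0,"ry":0,"rz":0,"grip":0},{"x":3,"y":0,"z":-15,"rx":0,"ry":0,"rz":0,"grip":0},{"x":5,"y":0,"z":-12,"rx":0,"ry":0,"rz":0,"grip":0.5},{"x":5,"y":0,"z":0,"rx":0,"ry":0,"rz":0,"grip":0.5},{"x":2,"y":0,"z":0,"rx":0,"ry":0,"rz":0,"grip":0.5},{"x":0,"y":0,"z":0,"rx":0,"ry":0,"rz":0,"grip":0.5},{"x":0,"y":0,"z":0,"rx":0,"ry":0,"rz":0,"grip":0.5},{"x":0,"y":0,"z":0,"rx":0,"ry":0,"rz":0,"grip":0.5},{"x":0,"y":0,"z":0,"rx":0,"ry":0,"rz":0,"grip":0.5},{"x":0,"y":0,"z":0,"rx":0,"ry":0,"rz":0,"grip":0.5}]' 40; python3 - <<'E'
from h import *
c=optics.read_camera("side")
for th in(.3,.5,.7): print(th,((proj(c,[[.4447+.038*np.cos(th),.0297,.063+.038*np.sin(th)]])-[265,190]+.5)*8-.5).round())
cv2.imwrite("pics/c8.png",cv2.resize(c["color"][190:265,265:365],None,fx=8,fy=8,interpolation=cv2.INTER_CUBIC))
E
```

```text
time: 21.05
eef_pos: [0.4762, 0.0292, 0.1293]
tcp_rot: [1.0, 0.024, -0.001, -0.0]
contact_force: [0.3, 0.4, 0.2]
opening: 0.498
finger_force: 0.0
0.3 [[182. 443.]]
0.5 [[191. 423.]]
0.7 [[204. 405.]]
```

View pics/c8.png

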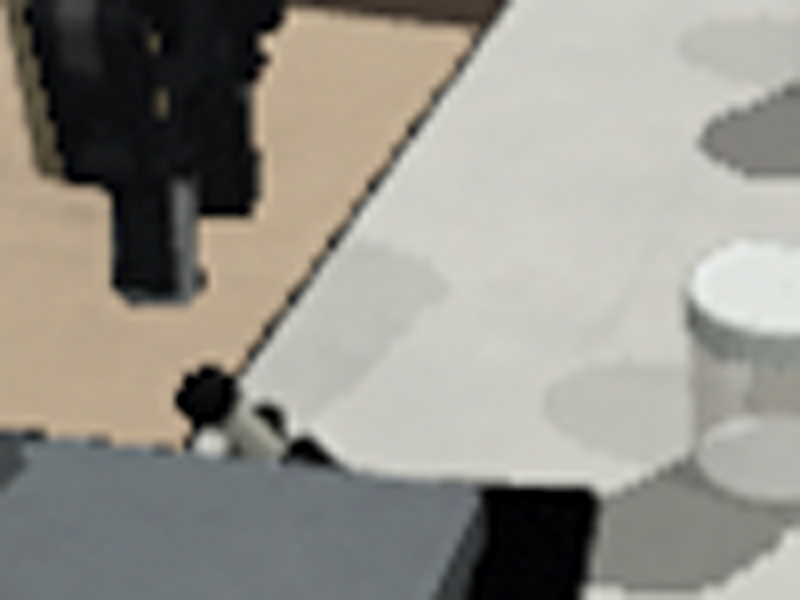

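The released key rests with its ball at crop (207,395), which is about 0.78 rad, just short of freeing the lid. I'll re-grip deeper, with the ball about 18 mm behind the tips, and then turn the tool along with the key.

```bash
python3 -m creep '[{"x":-4.5,"y":-0.5,"z":8,"rx":0,"ry":0,"rz":0,"grip":0.5},{"x":0,"y":0,"z":12,"rx":0,"ry":0,"rz":0,"grip":0.5},{"x":0,"y":0,"z":12,"rx":0,"ry":0,"rz":0,"grip":0.5},{"x":0,"y":0,"z":12,"rx":0,"ry":0,"rz":0,"grip":0.5},{"x":0,"y":0,"z":8,"rx":0,"ry":0,"rz":0,"grip":0.5},{"x":0,"y":0,"z":5,"rx":0,"ry":0,"rz":0,"grip":0.5},{"x":0,"y":0,"z":0,"rx":0,"ry":0,"rz":0,"grip":0.5},{"x":0,"y":0,"z":0,"rx":0,"ry":0,"rz":0,"grip":0.5},{"x":0,"y":0,"z":0,"rx":0,"ry":0,"rz":0,"grip":0.5},{"x":0,"y":0,"z":0,"rx":0,"ry":0,"rz":0,"grip":0.5}]'
python3 -m creep '[{"x":0,"y":0,"z":0,"rx":0,"ry":0,"rz":0,"grip":0},{"x":0,"y":0,"z":0,"rx":0,"ry":0,"rz":0,"grip":0},{"x":0,"y":0,"z":0,"rx":0,"ry":0,"rz":0,"grip":0},{"x":0,"y":0,"z":0,"rx":0,"ry":0,"rz":0,"grip":0},{"x":0,"y":0,"z":0,"rx":0,"ry":0,"rz":0,"grip":0},{"x":0,"y":0,"z":0,"rx":0,"ry":0,"rz":0,"grip":0},{"x":0,"y":0,"z":0,"rx":0,"ry":0,"rz":0,"grip":0},{"x":0,"y":0,"z":0,"rx":0,"ry":0,"rz":0,"grip":0},{"x":0,"y":0,"z":0,"rx":0,"ry":0,"rz":0,"grip":0},{"x":0,"y":0,"z":0,"rx":0,"ry":0,"rz":0,"grip":0}]' 60
```

```text
time: 21.93
eef_pos: [0.4728, 0.0293, 0.0736]
tcp_rot: [1.0, 0.024, 0.001, 0.0]
contact_force: [0.3, -0.4, 0.2]
opening: 0.501
finger_force: 0.0
time: 22.77
eef_pos: [0.4741, 0.0272, 0.0745]
tcp_rot: [1.0, 0.025, 0.002, 0.003]
contact_force: [1.8, -6.9, 2.1]
opening: 0.168
finger_force: 58.4
```

```bash
python3 -m creep '[{"x":0,"y":0,"z":-3,"rx":0,"ry":0,"rz":0,"grip":0},{"x":-0.4,"y":0,"z":-3,"rx":0,"ry":3.4,"rz":0,"grip":0},{"x":-0.4,"y":0,"z":-1.6,"rx":0,"ry":3.4,"rz":0,"grip":0},{"x":-0.4,"y":0,"z":-1.6,"rx":0,"ry":3.4,"rz":0,"grip":0},{"x":-0.4,"y":0,"z":-1.6,"rx":0,"ry":3.4,"rz":0,"grip":0},{"x":-0.4,"y":0,"z":-1.6,"rx":0,"ry":3.4,"rz":0,"grip":0},{"x":-0.4,"y":0,"z":-1.6,"rx":0,"ry":3.4,"rz":0,"grip":0},{"x":-0.4,"y":0,"z":-1.6,"rx":0,"ry":3.4,"rz":0,"grip":0},{"x":-0.4,"y":0,"z":-1.6,"rx":0,"ry":3.4,"rz":0,"grip":0},{"x":0,"y":0,"z":0,"rx":0,"ry":0,"rz":0,"grip":0}]' 60; python3 - <<'E'
from h import *
s=ctrl.get_state();print(s['contact_force'],s['wrist_torque'],s['eef_pos'])
c=optics.read_camera("side")["color"];cv2.imwrite("pics/n2.png",c)
d=cv2.absdiff(c,cv2.imread("pics/n1.png")).max(2)[240:375,205:300];print([(d[i:i+15]>25).mean().round(2) for i in range(0,135,15)])
E
```

```text
time: 23.6
eef_pos: [0.466, 0.0277, 0.089]
tcp_rot: [0.971, 0.023, 0.237, -0.003]
contact_force: [0.8, -4.8, -2.1]
opening: 0.165
finger_force: 58.8
[ 0.76436472 -4.75636653 -2.11979388] [-1.11946204  0.27404584 -0.52071984] [0.46600451 0.02767064 0.08903981]
[np.float64(0.56), np.float64(0.63), np.float64(0.53), np.float64(0.72), np.float64(0.59), np.float64(0.1), np.float64(0.0), np.float64(0.0), np.float64(0.03)]
```

The ball is still held, at a wing angle of about 1.2 rad, and the lid area has changed. I'll release, back out along the fingers, and check the lid by numbers.

```bash
python3 -m creep '[{"x":0,"y":0,"z":0,"rx":0,"ry":0,"rz":0,"grip":0.45},{"x":0,"y":0,"z":0,"rx":0,"ry":0,"rz":0,"grip":0.45},{"x":0,"y":0,"z":0,"rx":0,"ry":0,"rz":0,"grip":0.45},{"x":0,"y":0,"z":0,"rx":0,"ry":0,"rz":0,"grip":0.45},{"x":0,"y":0,"z":-5,"rx":0,"ry":0,"rz":0,"grip":0.45},{"x":0,"y":0,"z":-12,"rx":0,"ry":0,"rz":0,"grip":0.45},{"x":0,"y":0,"z":-18,"rx":0,"ry":0,"rz":0,"grip":0.45},{"x":0,"y":5,"z":-20,"rx":0,"ry":0,"rz":0,"grip":0.45},{"x":0,"y":15,"z":-15,"rx":0,"ry":0,"rz":0,"grip":0.45},{"x":0,"y":25,"z":-5,"rx":0,"ry":0,"rz":0,"grip":0.45}]'
python3 -m creep '[{"x":0,"y":30,"z":0,"rx":0,"ry":0,"rz":0,"grip":0.45},{"x":0,"y":30,"z":0,"rx":0,"ry":0,"rz":0,"grip":0.45},{"x":0,"y":30,"z":0,"rx":0,"ry":0,"rz":0,"grip":0.45},{"x":0,"y":30,"z":0,"rx":0,"ry":0,"rz":0,"grip":0.45},{"x":0,"y":30,"z":0,"rx":0,"ry":0,"rz":0,"grip":0.45},{"x":0,"y":20,"z":0,"rx":0,"ry":0,"rz":0,"grip":0.45},{"x":0,"y":10,"z":0,"rx":0,"ry":0,"rz":0,"grip":0.45},{"x":0,"y":0,"z":0,"rx":0,"ry":0,"rz":0,"grip":0.45},{"x":0,"y":0,"z":0,"rx":0,"ry":0,"rz":0,"grip":0.45},{"x":0,"y":0,"z":0,"rx":0,"ry":0,"rz":0,"grip":0.45}]'
python3 - <<'E'
from h import *
t=optics.read_camera("top");s=optics.read_camera("side")
cv2.imwrite("pics/f_top.png",t["color"]);cv2.imwrite("pics/f_side.png",s["color"])
# wire handle: bright warm pixels over the box; expected shut / open position
yaw=np.radians(92.9);u=np.array([np.cos(yaw),np.sin(yaw),0]);C=np.array([.4356,.2105,0])
h=C+.1*u+[0,0,.1]
for a in(0,.2,.45):
    r=-.1*np.cos(a)+0*u; P=h+u*(-.1*np.cos(a)-.035*np.sin(a))+np.array([0,0,.1*np.sin(a)+.035*np.cos(a)])
    print("handle pred",a,proj(s,P).round(),proj(t,P).round())
for nm in("side0","n1","n2","f_side"):
    im=cv2.imread(f"pics/{nm}.png")[150:330,210:330].astype(int)
    m=(im.min(2)>150)&(im[...,2]-im[...,0]>8)&(im[...,2]-im[...,0]<40); n,l,st,ce=cv2.connectedComponentsWithStats(m.astype(np.uint8))
    print(nm,[(st[i].tolist(),(ce[i]+[210,150]).round().tolist()) for i in range(1,n) if st[i,4]>25])
# key wing: dark pixels near expected upright ball
for th in(0.8,1.0,1.2,1.4):
    P=np.array([.4447+.038*np.cos(th),.0297,.063+.038*np.sin(th)]);x,y=proj(t,P)[0].round().astype(int); x2,y2=proj(s,P)[0].round().astype(int)
    print(th,(x,y),t["color"][y-1:y+2,x-1:x+2].mean().round(),(x2,y2),s["color"][y2-1:y2+2,x2-1:x2+2].mean().round())
E
```

```text
time: 24.48
eef_pos: [0.436, -0.0167, 0.1593]
tcp_rot: [0.971, 0.025, 0.237, -0.005]
contact_force: [1.1, -1.4, -0.2]
opening: 0.452
finger_force: 0.0
time: 25.32
eef_pos: [0.4437, -0.1958, 0.1557]
tcp_rot: [0.972, 0.024, 0.234, -0.006]
contact_force: [0.4, 0.2, 0.2]
opening: 0.453
finger_force: 0.0
handle pred 0 [[271. 272.]] [[249. 225.]]
handle pred 0.2 [[272. 261.]] [[250. 223.]]
handle pred 0.45 [[271. 251.]] [[249. 221.]]
side0 [([8, 22, 42, 37, 116], [238.0, 191.0]), ([43, 117, 39, 6, 49], [273.0, 270.0])]
n1 [([9, 22, 41, 37, 103], [238.0, 191.0]), ([113, 144, 7, 12, 27], [326.0, 300.0]), ([103, 170, 6, 10, 26], [316.0, 325.0])]
n2 [([8, 22, 42, 37, 113], [238.0, 191.0]), ([36, 104, 25, 4, 33], [259.0, 255.0]), ([113, 145, 7, 10, 29], [326.0, 300.0]), ([103, 170, 10, 9, 32], [316.0, 325.0])]
f_side [([69, 17, 8, 8, 34], [282.0, 171.0]), ([8, 22, 42, 37, 144], [239.0, 190.0]), ([36, 103, 48, 14, 92], [272.0, 258.0])]
0.8 (np.int64(313), np.int64(215)) 84.0 (np.int64(291), np.int64(239)) 130.0
1.0 (np.int64(313), np.int64(216)) 61.0 (np.int64(294), np.int64(238)) 131.0
1.2 (np.int64(313), np.int64(218)) 59.0 (np.int64(296), np.int64(237)) 132.0
1.4 (np.int64(313), np.int64(221)) 95.0 (np.int64(300), np.int64(237)) 130.0
```

```bash
python3 -c "
from plant import sign_off; print(sign_off())"
```

```text
the job is handed in; nothing more can be done
None
```

I handed the job in at about 25 s: the key went fully home and was released, then re-gripped by its right wing and turned anticlockwise to about 1.2 rad. It slipped once partway, so I took it again. The camera numbers show the lid popped up, the key is still in the lock, and the arm never came near the cups, though I took no final picture check of them.

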